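# Centre the white reference tile and set the aperture dial

## Robot

A 6-joint arm with a two-finger parallel gripper is mounted at the origin on the work surface. World frame = base frame: x ahead of the robot, y to its left, z up, the work surface at z = 0. Lengths are in m, angles in rad, forces in N, time in s.
With the tool pointing down it reaches from about 0.35 to 0.925 m from the base axis. Payload 6.4 kg.
Tool frame: the origin (TCP) lies on the mounting face of the last link; the fingertips stand 173 mm ahead of it and the grasp point (between the pads) lies 155 mm ahead of it; z points along the fingers, y is the line along which they close (so a half turn about z gives the same grasp; the last joint's range is limited). The gripper opens to 85 mm and grips with 20 to 120 N. Pads are 22 mm wide; open, the fingers measure 114 mm over their backs; the gripper's body (76 mm by 85 mm) begins 54 mm behind the grasp point. The pads swing forward as they close: fully open they stand 13 mm farther back than shut.
Start: joints at [1.037, 0.245, 1.558, -0, 1.339, -0.174], TCP at [0.229, 0.608, 0.405] pointing down, gripper open.
Joint ranges: [-3.13, 3.13], [-1.02, 2.26], [0.13, 2.54], [-0.95, 4.09], [0.21, 2.88], [-2.74, 2.74]. Speed limits (rad/s): [2.57, 2.57, 3.14, 3.14, 3.14, 3.14].

## Interface

Orientations are given as [roll, pitch, yaw] about the fixed x, y, z axes, in that order (R = Rz(yaw) Ry(pitch) Rx(roll)).
In Python, from workcell import manip, eyes, order gives the robot as it stands.
- The arm moves only by the tool arm_command, never from a script. Its arguments are lists of equal length, an entry for each row: "hand": the closure, from 0 (fully open) to 1 (shut); "dp": the shift along the tool's x, y, z in mm, a list of three; "turn": the turn, a rotation vector about the tool's x, y, z in rad, a list of three. A call has 1 to 12 rows; each row shifts and turns the commanded pose from where the row before left it, along the tool's axes as they then stand; what a row does not reach is not made up. A row lasts 1/10 s, in which the tool goes at most 50 mm and 8.59 degrees, less where a joint would pass 70% of its speed; a pose out of reach is approached as far as the arm can. A call with a gripper value outside its range is refused whole. The fingers move at their own pace and stop on an object; "force" is the grip in N (left out, the last holds). Time passes only in rows, so rows that do not move let the fingers close. It gives the time, the measured TCP pose, the force, the opening and the grip force at its end, in the units of the state.
- manip.state(): the state, without advancing time (a new reading comes with each control period).
- eyes.get_image(name): name is "side" or "top"; returns (picture, depth): 480x640x3 uint8, red, green, blue; 480x640 float32, m along the optical axis (not along the pixel's ray), 0 where there is no reading.
- eyes.get_calibration(name): a dict with "fx", "fy", "cx", "cy" (pixels), "distortion" ([k1, k2, p1, p2, k3] as OpenCV has them; the pictures are not rectified), "T" (4x4, takes a point from camera to world coordinates). Camera axes: x right, y down, z forward; pixel columns grow to the right and rows downward; lengths in m; the calibration is good to about 2 mm. A picture is of the moment at which its call begins. get_calibration takes no time and is no camera call.
- order.hand_in(): hands the job in; it is judged then, once.
Trained networks look in the newest picture that a camera, given by its name, has taken for a name from the list of things; names that differ only in an ending like _2 or _b are one class to them, and where a whole thing is asked for, a point or a joint stands for the part that bears it (a point fixed in the world has none). Each returns a list of dicts, best first, with "score" (0 to 1); they miss things now and then, are a little off and sometimes report something else, mostly with a low value. They report only what shows in the picture. A call takes as long as a camera call. They do not tell look-alikes from the thing itself.
- eyes.boxes_of(thing, camera): "xy" ([column, row] as shares, 0 to 1, of the picture: columns of its width, rows of its height, amid what is visible of it).
- eyes.pinpoint(thing, camera): "xy" ([column, row] as shares, 0 to 1, of the picture: columns of its width, rows of its height: a listed point, or the origin of a listed thing).
The state is a dict: "time": time; "joints": joint angles; "dq": joint speeds; "effort": joint torques, N m; "tool_pos": TCP position; "orientation": TCP orientation; "force": force on the tool from outside, world axes, zero at the start; "moment": the same for the moment, N m; "gripper_width": finger opening in m; "grasp_force": force on a finger pad.
Only numpy, scipy, OpenCV 4.12 (cv2) and the standard library are available. Lean on these libraries where they do the work, as an engineer would, in place of code of your own. Each camera call takes 0.05 s, during which the arm holds its last target. There are 200 camera calls.

## Task

Prepare the colour meter for its white check: tap the loose reference tile across its stage, first on its far long edge and then on its near long edge, and on any edge again as needed, until it lies centred and square within the white corner marks. Touch only the edges of its metal holder, never its white face, and do not lift or tip it. Also turn the aperture dial until its pointer is at the long index mark, and leave the other things on the bench alone.

Things in the scene. Friction and masses are not known exactly. Their poses are not given: they have to be found in the camera images.
- tile: loose reference tile: steel slab holder 100 (its x) x 140 (its y) x 20 high, white face on top; about 0.5 kg, slides with ordinary friction. Origin: centre of its underside, on the stage. Near long edge (robot side) at x = -50, far long edge at x = +50, short edges at y = -70 and +70. Starts 12 to 35 off-centre, always too far from the robot, turned up to 22 degrees either way
- tile_face: the white ceramic face carried by the tile, 80 x 120 x 2, on top of the holder; not to be touched. Origin: centre of its underside, 20 above the tile's underside
- stage_mark (a point): centre of the white corner marks on the fixed stage's top, 8 above the bench. x away from the robot, y left, z up. The tile is right when its origin is here, axes parallel; the marks then lie 3 outside its edges. Dark steel plate, 240 along x, from -210 to +140 along y; at y = -210 the meter's cream housing rises, 165 high
- dial (a joint): angle of the aperture dial on the cream selector box left of the stage: 0 when its pointer is at the long index mark, on the side of the box away from the robot; positive is counter-clockwise from above. Starts at 0.6 to 1.4, light friction, stays where left; stops at -0.5 and 2.0
- dial_grip (a point): on the dial's axis, at the height to grip its upright bar, 65 above the bench. Bar 56 long (this frame's x, towards the pointer end, which has a white line on top and a nose at the rim), 13 wide (y), 40 high; its top is 14 above this point, the grey disc below it (68 across) 26 below. The selector box is 130 x 120 x 30, fixed
- calculator: bystander: desk calculator, 130 x 85 x 16, lying flat between robot and selector; leave it alone. Origin: centre of its underside
- pen: bystander: blue pen, 130 long, lying beyond the stage; leave it alone. Origin: centre of its underside (on its axis)
- vial: bystander: small amber vial, 24 across, 45 high, beyond the gap between stage and selector; leave it alone. Origin: centre of its underside
- dish: bystander: shallow glass dish, 90 across, 16 high, beyond the selector; leave it alone. Origin: centre of its underside
- jar: bystander: white jar with a cap, 60 across, 100 high, left of the selector; leave it alone. Origin: centre of its underside
- flask: bystander: bottle with a cap, 70 across, 160 high, far left; leave it alone. Origin: centre of its underside
Not all that is in view belongs to the job. What is shaped like the tile but purple is not meant.

How it is judged:
On the way, in this order (a step that is already met when the one before it is completed fails the run):
1. the fingers tap the tile on its far long edge (contact force between the fingers and tile above 0.3 N and x of the grasp point in the frame of tile above 0.045 m), for 0.04 s.
2. then the fingers tap the tile on its near long edge (contact force between the fingers and tile above 0.3 N and x of the grasp point in the frame of tile below -0.045 m), for 0.04 s.
At the end, for the whole second after the job is handed in: The tile lies flat and still on the stage, its centre within 5 mm of the centre of the marks and square to them within 4 degrees, and the dial's pointer is within 4.5 degrees of the long index mark (horizontal distance between tile and stage_mark below 0.005 m and angle between the x axis of tile and the x axis of stage_mark, either way round below 0.07 rad and z of tile in the frame of stage_mark below 0.003 m and angle between tile's own z axis and vertical below 0.03 rad and value of joint dial between -0.08 and 0.08 rad and linear speed of tile below 0.01 m/s); the robot touches nothing.
It fails at once if the tile's white face is touched (contact force between any of the fingers, the arm and tile_face above 0.5 N).
It fails at once if the tile is lifted or tipped (angle between tile's own z axis and vertical above 0.15 rad or z of tile in the frame of stage_mark above 0.012 m).
It fails at once if a bystander is moved more than 3 cm (distance of any of calculator, pen, vial, dish, jar, flask from where it was at the start of the episode above 0.03 m).
It also fails if it takes over 64 s, if anything falls off the work surface, if the arm or the gripper's body presses on something with over 40 N, if the wrist force passes 120 N, or if a joint passes its speed limit or range.

## Working session

There is one attempt and no reset: what is moved stays moved. The work goes in short steps, Python scripts to look and compute and a tool call to move; the robot and the scene stay as the last step left them, time stands still between calls to the robot, and variables do not carry over. Pictures are saved under pics/ and viewed, at most 10 in all, crops included, and the job is handed in when it is done.

Besides the shell and the picture viewer there is one more tool, called after ">>>" as name(argument=value, ...), one argument or row to a line, values as JSON. arm_command: Moves the arm, as the interface text tells. Its arguments: {"type":"object","properties":{"hand":{"type":"array"},"dp":{"type":"array"},"turn":{"type":"array"},"force":{"type":"number"}},"required":["hand","dp","turn"]}

```bash
mkdir -p pics; ls; cat > h.py <<'E'
from workcell import manip, eyes, order
import numpy as np, cv2
def px2w(cam,u,v,z):
    c=eyes.get_calibration(cam);K=np.array([[c['fx'],0,c['cx']],[0,c['fy'],c['cy']],[0,0,1.]])
    p=cv2.undistortPoints(np.array([[[u,v]]],float),K,np.array(c['distortion']))[0,0]
    T=np.array(c['T']);d=T[:3,:3]@np.array([p[0],p[1],1]);o=T[:3,3]
    return o+d*(z-o[2])/d[2]
def save(cam,n):
    im,d=eyes.get_image(cam);cv2.imwrite('pics/'+n,im[:,:,::-1]);return im,d
E
python3 - <<'E'
from h import *
print(manip.state())
for c in('top','side'):
    save(c,c+'0.png');k=eyes.get_calibration(c);print(c,k['fx'],np.round(k['T'],3).tolist())
    for t,z in(('tile',.008),('tile_face',.028),('stage_mark',.008),('dial_grip',.065),('dial',.06),('vial',0),('jar',0),('flask',0),('dish',0),('pen',0),('calculator',0)):
        for r in eyes.pinpoint(t,c)[:2]:
            u,v=r['xy'][0]*640,r['xy'][1]*480
            print(t,round(r['score'],2),int(u),int(v),np.round(px2w(c,u,v,z),3))
E
```

```text
pics
{'time': 0.0, 'joints': array([ 1.03689785e+00,  2.45809975e-01,  1.55904254e+00, -3.69869196e-05,
        1.33869830e+00, -1.74093800e-01]), 'dq': array([-0.00067479, -0.00113625,  0.00155835,  0.00020656, -0.00034175,
        0.0012919 ]), 'effort': array([-6.30589129e-04, -4.29514897e+01, -3.26128256e+01, -1.77734423e-04,
        5.34855135e-03, -9.14465005e-06]), 'tool_pos': array([0.22873121, 0.60817429, 0.40356728]), 'orientation': array([-3.13965787e+00, -3.03748362e-04,  2.78179622e+00]), 'force': array([0.15226021, 0.40120544, 0.14404237]), 'moment': array([-0.02180641,  0.01952444, -0.01994008]), 'grasp_force': 0.0, 'gripper_width': 0.08516781594836134}
top 622.4899327292197 [[0.013, -0.997, 0.073, 0.386], [-1.0, -0.012, 0.015, 0.098], [-0.014, -0.073, -0.997, 1.627], [0.0, 0.0, 0.0, 1.0]]
tile 0.71 412 214 [ 0.578 -0.112  0.008]
tile 0.57 459 343 [ 0.247 -0.234  0.008]
tile_face 0.83 461 344 [ 0.245 -0.235  0.028]
tile_face 0.71 412 215 [ 0.572 -0.11   0.028]
dial_grip 0.69 279 226 [0.537 0.229 0.065]
dial_grip 0.2 274 155 [0.718 0.244 0.065]Traceback (most recent call last):
  File "<stdin>", line 6, in <module>
ValueError: it knows: calculator, dial_grip, dish, flask, jar, pen, stage_mark, tile, tile_face, vial
```

```bash
python3 - <<'E'
from h import *
for c in('top','side'):
    save(c,c+'1.png');k=eyes.get_calibration(c);print(c,k['fx'],np.round(k['T'],3).tolist())
    for t,z in(('tile',.008),('stage_mark',.008),('dial_grip',.065),('vial',0),('jar',0),('flask',0),('dish',0),('pen',0),('calculator',0)):
        for r in eyes.pinpoint(t,c)[:2]:
            u,v=r['xy'][0]*640,r['xy'][1]*480
            print(t,round(r['score'],2),int(u),int(v),np.round(px2w(c,u,v,z),3))
E
```

```text
top 622.4899327292197 [[0.013, -0.997, 0.073, 0.386], [-1.0, -0.012, 0.015, 0.098], [-0.014, -0.073, -0.997, 1.627], [0.0, 0.0, 0.0, 1.0]]
tile 0.97 460 343 [ 0.247 -0.238  0.008]
tile 0.74 414 212 [ 0.582 -0.118  0.008]
stage_mark 0.75 416 220 [ 0.562 -0.125  0.008]
stage_mark 0.42 392 145 [ 0.76  -0.059  0.008]
dial_grip 0.73 278 224 [0.542 0.231 0.065]
vial 0.65 280 224 [0.547 0.23  0.   ]
vial 0.43 323 163 [0.712 0.121 0.   ]
jar 0.89 200 273 [0.416 0.439 0.   ]
flask 0.61 209 186 [0.646 0.42  0.   ]
dish 0.76 274 154 [0.733 0.252 0.   ]
pen 0.54 392 144 [ 0.762 -0.062  0.   ]
calculator 0.56 292 304 [0.339 0.198 0.   ]
side 590.802542309344 [[0.997, -0.034, 0.071, 0.414], [-0.079, -0.493, 0.866, -0.986], [0.005, -0.869, -0.494, 0.718], [0.0, 0.0, 0.0, 1.0]]
tile 0.87 184 400 [ 0.244 -0.245  0.008]
tile 0.76 369 341 [ 0.58  -0.105  0.008]
stage_mark 0.57 358 349 [ 0.556 -0.127  0.008]
stage_mark 0.38 413 249 [0.739 0.239 0.008]
dial_grip 0.67 332 233 [0.541 0.229 0.065]
vial 0.58 412 279 [0.712 0.12  0.   ]
jar 0.94 280 219 [ 0.419  0.437 -0.   ]
jar 0.27 413 278 [0.716 0.123 0.   ]
flask 0.96 361 219 [0.639 0.426 0.   ]
flask 0.74 372 338 [ 0.59  -0.086  0.   ]
dish 0.57 410 247 [0.739 0.266 0.   ]
pen 0.79 451 325 [ 0.756 -0.06   0.   ]
pen 0.64 415 250 [0.749 0.249 0.   ]
calculator 0.73 249 264 [0.343 0.21  0.   ]
calculator 0.52 361 220 [0.638 0.42  0.   ]
```

View pics/top0.png

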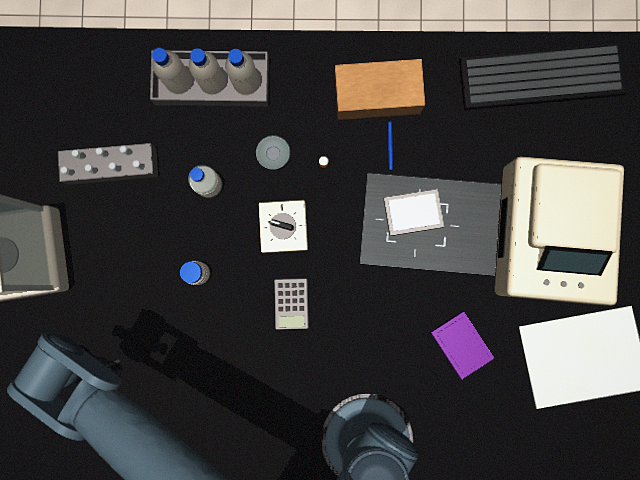

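View pics/side1.png

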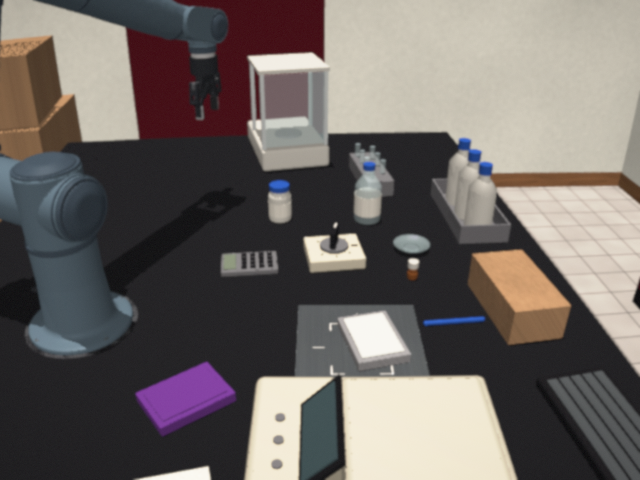

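Top: tile at (414,212) on the stage, marks centred near (416,220), and the purple decoy at (463,345). The dial is at (283,226) with its long mark at about (281,207). I'll zoom in for precision.

```bash
python3 - <<'E'
from h import *
im=cv2.imread('pics/top0.png')
a=cv2.resize(im[170:280,355:505],None,fx=5.3,fy=5.3,interpolation=cv2.INTER_CUBIC)[:583]
cv2.imwrite('pics/c1.png',a)
b=cv2.resize(im[195:258,252:314],None,fx=9,fy=9,interpolation=cv2.INTER_CUBIC)
cv2.imwrite('pics/c2.png',b)
m=(im.min(2)>225).astype(np.uint8);m[:, :355]=0;m[:,490:]=0;m[:170]=0;m[280:]=0
cs=cv2.findContours(m,cv2.RETR_EXTERNAL,cv2.CHAIN_APPROX_NONE)[0]
for c in sorted(cs,key=cv2.contourArea)[-1:]:
    w=np.array([px2w('top',*p[0],.030)[:2] for p in c],np.float32);print(cv2.minAreaRect(w),cv2.contourArea(c))
E
```

```text
((0.5820144414901733, -0.11322245001792908), (0.08076068758964539, 0.1215234026312828), 9.69512939453125) 1372.5
```

View pics/c1.png

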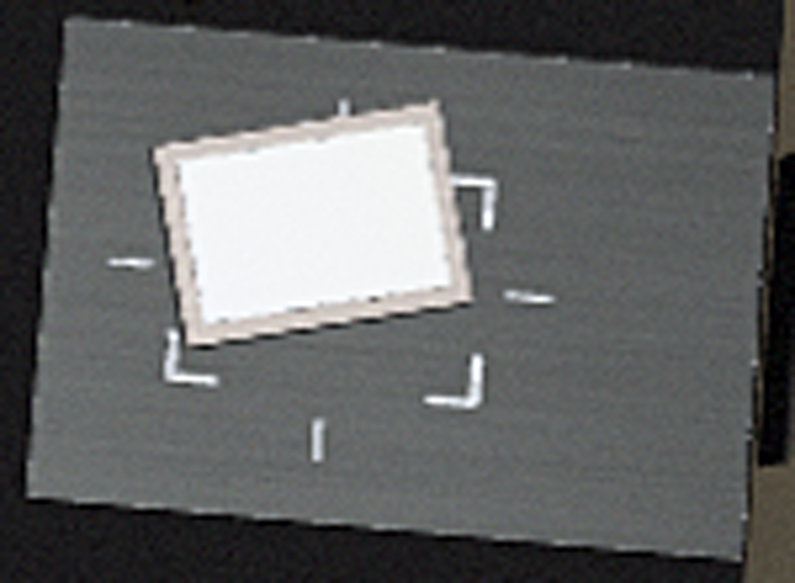

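View pics/c2.png

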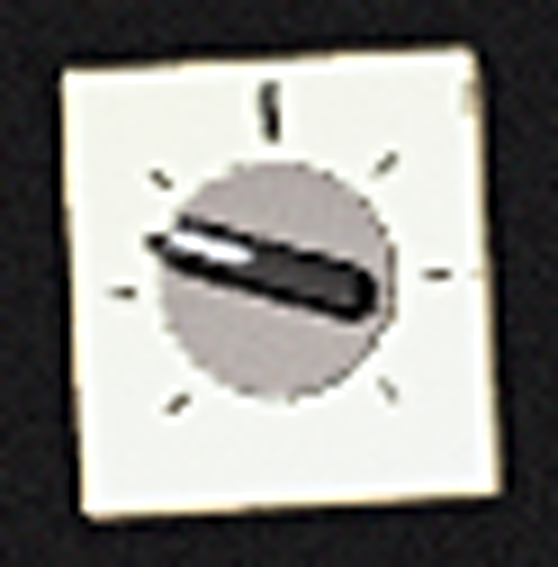

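Crop 1: three corner marks show at crop px (496,180), (480,405), (165,380), with ticks at (344,108), (318,440), (130,263), (530,298). Tile is upper-left of centre and rotated counter-clockwise. Crop 2: dial pointer end points left at (165,240), and the long mark is at (270,112).

```bash
python3 - <<'E'
from h import *
f=lambda x,y,z:px2w('top',355+(x+.5)/5.3-.5,170+(y+.5)/5.3-.5,z)[:2]
A=[f(*p,.008) for p in[(65,17),(772,75),(742,558),(27,497)]]
c=np.mean(A,0);print('stage c',c,[np.linalg.norm(A[i]-A[(i+1)%4]) for i in range(4)])
P={k:f(*p,.008) for k,p in dict(tr=(496,180),br=(480,405),bl=(165,380),t=(344,108),b=(318,440),l=(130,263),r=(530,298)).items()}
ang=lambda v:np.degrees(np.arctan2(v[1],v[0]))
print('yaws',ang(A[0]-A[3]),ang(A[1]-A[2]),ang(A[0]-A[1])-90,ang(A[3]-A[2])-90,'ticks',ang(P['t']-P['b']),ang(P['l']-P['r'])-90)
print('mark centre: diag',(P['tr']+P['bl'])/2,'tb',(P['t']+P['b'])/2,'lr',(P['l']+P['r'])/2)
y=np.radians(ang(P['l']-P['r'])-90);print('stagepred',c+.035*np.array([-np.sin(y),np.cos(y)]))
g=lambda x,y,z:px2w('top',252+(x+.5)/9-.5,195+(y+.5)/9-.5,z)[:2]
B=np.array([g(*p,.03) for p in[(62,70),(475,48),(500,493),(85,518)]]);print('box',B.mean(0),ang(B[0]-B[3]),ang(B[0]-B[1])-90)
print('disc',g(278,280,.039),'longmark',g(270,112,.03))
t,q=g(172,240,.079),g(365,293,.079);print('bar',ang(t-q),(t+q)/2,np.linalg.norm(t-q))
E
```

```text
stage c [ 0.55423802 -0.15902553] [np.float64(0.34826924119375413), np.float64(0.23806763485265045), np.float64(0.34873481666583006), np.float64(0.23854308324772291)]
yaws -4.008411462585355 -3.8960274744817625 -4.2143921623164715 -4.135927259940388 ticks -4.298327116302895 -4.391547274789033
mark centre: diag [ 0.55659847 -0.12502804] tb [ 0.55980507 -0.12521903] lr [ 0.55631524 -0.12452482]
stagepred [ 0.55691804 -0.12412828]
box [0.54134605 0.22328158] 4.092175976321228 3.731476448543674
disc [0.54092681 0.22328427] longmark [0.59022428 0.22714777]
bar 75.29340364720908 [0.54076102 0.22284852] 0.055735936939433586
```

>>> arm_command(
  hand=[0,0,0,0,0,0,0,0,0,0,0,0],
  dp=[
    [-38.9,-22.8,0],
    [-38.9,-22.8,0],
    [-38.9,-22.8,0],
    [-38.9,-22.8,0],
    [-38.9,-22.8,0],
    [-38.9,-22.8,0],
    [-38.9,-22.8,0],
    [-38.9,-22.8,0],
    [-38.9,-22.8,0],
    [-38.9,-22.8,0],
    [-38.9,-22.8,0],
    [0,0,0],
  ],
  turn=[
    [0,0,0],
    [0,0,0],
    [0,0,0],
    [0,0,0],
    [0,0,0],
    [0,0,0],
    [0,0,0],
    [0,0,0],
    [0,0,0],
    [0,0,0],
    [0,0,0],
    [0,0,0],
  ],
  force=20,
)

```text
time: 2.45
tool_pos: [0.5436, 0.2193, 0.4049]
orientation: [-3.141, 0.002, 2.776]
force: [-0.9, 1.3, -0.3]
gripper_width: 0.0852
grasp_force: 0.0
```

>>> arm_command(
  hand=[0,0,0,0,0,0,0,0,0,0,0,0],
  dp=[
    [0,0,10],
    [0,0,10],
    [0,0,10],
    [0,0,10],
    [0,0,10],
    [0,0,10],
    [0,0,10],
    [0,0,10],
    [0,0,10],
    [0,0,10],
    [0,0,0],
    [0,0,0],
  ],
  turn=[
    [0,0,0.1468],
    [0,0,0.1468],
    [0,0,0.1468],
    [0,0,0.1468],
    [0,0,0.1468],
    [0,0,0.1468],
    [0,0,0.1468],
    [0,0,0.1468],
    [0,0,0.1468],
    [0,0,0.1468],
    [0,0,0],
    [0,0,0],
  ],
)

```text
time: 3.65
tool_pos: [0.5408, 0.2234, 0.3048]
orientation: [-3.141, 0.0, 1.317]
force: [0.3, 0.6, 1.0]
gripper_width: 0.0857
grasp_force: 0.0
```

>>> arm_command(
  hand=[0,0,0,0,0.8,1,1,1,1,1,1,1],
  dp=[
    [0,0,28],
    [0,0,28],
    [0,0,28],
    [0,0,0],
    [0,0,0],
    [0,0,0],
    [0,0,0],
    [0,0,0],
    [0,0,0],
    [0,0,0],
    [0,0,0],
    [0,0,0],
  ],
  turn=[
    [0,0,0],
    [0,0,0],
    [0,0,0],
    [0,0,0],
    [0,0,0],
    [0,0,0],
    [0,0,0],
    [0,0,0],
    [0,0,0],
    [0,0,0],
    [0,0,0],
    [0,0,0],
  ],
)

```text
time: 4.85
tool_pos: [0.5422, 0.2228, 0.2219]
orientation: [3.137, -0.001, 1.314]
force: [4.9, -1.1, 0.3]
gripper_width: 0.0125
grasp_force: 27.9
```

>>> arm_command(
  hand=[1,1,1,1,1,1,1,1,1,1,1,1],
  dp=[
    [0,0,0],
    [0,0,0],
    [0,0,0],
    [0,0,0],
    [0,0,0],
    [0,0,0],
    [0,0,0],
    [0,0,0],
    [0,0,0],
    [0,0,0],
    [0,0,0],
    [0,0,0],
  ],
  turn=[
    [0,0,0.1133],
    [0,0,0.1133],
    [0,0,0.1133],
    [0,0,0.1133],
    [0,0,0.1133],
    [0,0,0.1133],
    [0,0,0.1133],
    [0,0,0.1133],
    [0,0,0.1133],
    [0,0,0.1133],
    [0,0,0.1133],
    [0,0,0],
  ],
)

```text
time: 6.05
tool_pos: [0.5421, 0.223, 0.2219]
orientation: [-3.141, -0.004, 0.067]
force: [5.5, -0.2, 2.1]
gripper_width: 0.0124
grasp_force: 27.9
```

>>> arm_command(
  hand=[1,1,0,0,0,0,0,0,0,0],
  dp=[
    [0,0,0],
    [0,0,0],
    [0,0,0],
    [0,0,0],
    [0,0,0],
    [0,0,0],
    [0,0,0],
    [0,0,-30],
    [0,0,-30],
    [0,0,-30],
  ],
  turn=[
    [0,0,0],
    [0,0,0],
    [0,0,0],
    [0,0,0],
    [0,0,0],
    [0,0,0],
    [0,0,0],
    [0,0,0],
    [0,0,0],
    [0,0,0],
  ],
)

```text
time: 7.05
tool_pos: [0.5408, 0.223, 0.3114]
orientation: [3.142, 0.001, 0.068]
force: [1.3, -0.4, -0.6]
gripper_width: 0.0852
grasp_force: 0.0
```

>>> arm_command(
  hand=[0,0,0,0,0,0,0,0,0,0,0],
  dp=[
    [0,0,0],
    [19.5,42,0],
    [19.5,42,0],
    [19.5,42,0],
    [19.5,42,0],
    [19.5,42,0],
    [19.5,42,0],
    [19.5,42,0],
    [19.5,42,0],
    [0,0,40],
    [0,0,40],
  ],
  turn=[
    [0,0,0.14],
    [0,0,0],
    [0,0,0],
    [0,0,0],
    [0,0,0],
    [0,0,0],
    [0,0,0],
    [0,0,0],
    [0,0,0],
    [0,0,0],
    [0,0,0],
  ],
)

```text
time: 8.15
tool_pos: [0.6732, -0.1255, 0.2314]
orientation: [3.141, -0.004, -0.075]
force: [0.4, 0.6, -0.8]
gripper_width: 0.0851
grasp_force: 0.0
```

```bash
python3 - <<'E'
from h import *
im,_=save('top','top2.png')
b=cv2.resize(im[195:258,252:314,::-1],None,fx=8,fy=8,interpolation=cv2.INTER_CUBIC)
a=cv2.resize(im[150:280,355:505,::-1],None,fx=3.8,fy=3.8,interpolation=cv2.INTER_CUBIC)
h=max(a.shape[0],b.shape[0]);o=np.zeros((h,a.shape[1]+220,3),np.uint8);o[:a.shape[0],:a.shape[1]]=a
b=cv2.resize(b,(220,224));o[:224,-220:]=b;cv2.imwrite('pics/d2.png',o);s=manip.state();print(s['tool_pos'],s['orientation'])
E
```

```text
[ 0.66956447 -0.12365096  0.22164639] [-3.13842031  0.01115114 -0.07398255]
```

View pics/d2.png

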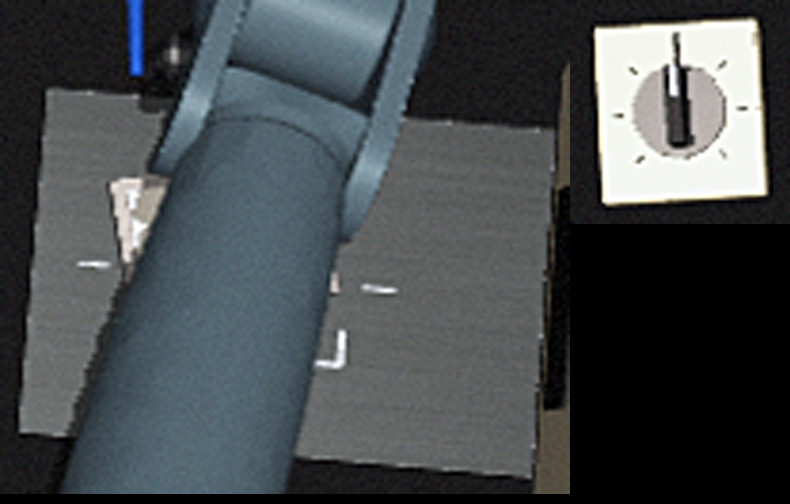

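The dial pointer now sits on the long mark. The arm hides most of the tile from above, so I'll settle and read the pose before going down.

>>> arm_command(
  hand=[0,0,0],
  dp=[
    [0,8,0],
    [0,0,0],
    [0,0,0],
  ],
  turn=[
    [0,0,0],
    [0,0,0],
    [0,0,0],
  ],
)

```text
time: 8.5
tool_pos: [0.6728, -0.1318, 0.234]
orientation: [3.14, -0.005, -0.073]
force: [-0.1, 0.9, 0.7]
gripper_width: 0.0854
grasp_force: 0.0
```

>>> arm_command(
  hand=[0,0,0,0,0,0,0,0,0,0,0],
  dp=[
    [0,0,20],
    [0,0,20],
    [0,0,16],
    [0,0,0],
    [0,0,0],
    [-8,0,0],
    [-6,0,0],
    [-6,0,0],
    [-6,0,0],
    [-6,0,0],
    [0,0,0],
  ],
  turn=[
    [0,0,0],
    [0,0,0],
    [0,0,0],
    [0,0,0],
    [0,0,0],
    [0,0,0],
    [0,0,0],
    [0,0,0],
    [0,0,0],
    [0,0,0],
    [0,0,0],
  ],
)

```text
time: 9.6
tool_pos: [0.6393, -0.1291, 0.1751]
orientation: [-3.142, 0.0, -0.073]
force: [1.0, -0.2, -0.1]
gripper_width: 0.0854
grasp_force: 0.3
```

>>> arm_command(
  hand=[0,0,0,0,0,0,0,0],
  dp=[
    [-5,0,0],
    [-5,0,0],
    [-5,0,0],
    [-5,0,0],
    [-4,0,0],
    [-2,0,0],
    [0,0,0],
    [0,0,0],
  ],
  turn=[
    [0,0,0],
    [0,0,0],
    [0,0,0],
    [0,0,0],
    [0,0,0],
    [0,0,0],
    [0,0,0],
    [0,0,0],
  ],
)

```text
time: 10.4
tool_pos: [0.6137, -0.127, 0.1745]
orientation: [-3.141, 0.001, -0.073]
force: [2.8, 0.0, 1.7]
gripper_width: 0.0855
grasp_force: 1.0
```

```bash
python3 - <<'E'
from h import *
im,_=save('side','side3.png')
cv2.imwrite('pics/e3.png',cv2.resize(im[280:400,270:470,::-1],None,fx=4,fy=4,interpolation=cv2.INTER_CUBIC))
E
```

```text
(no output)
```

View pics/e3.png

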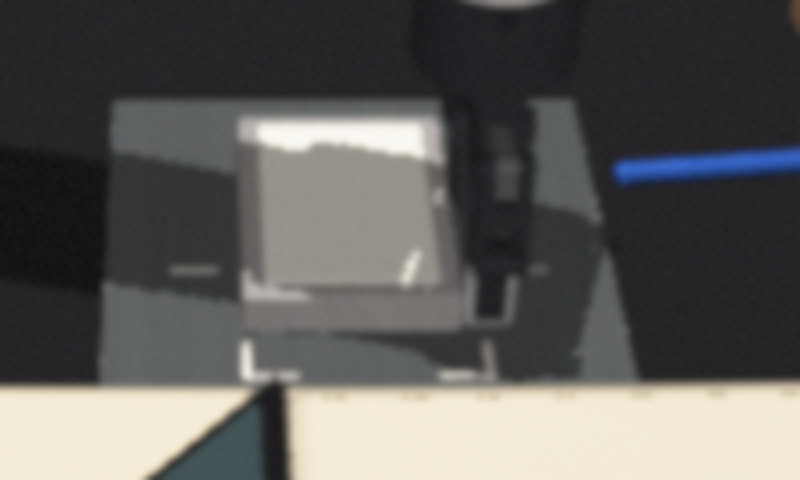

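Side view: tile's far edge lies flush against the fingers and it looks square, a little left of and above the mark centre. I'll retreat to the left to measure it from above.

>>> arm_command(
  hand=[0,0,0,0,0,0,0,0,0,0],
  dp=[
    [15,0,0],
    [0,0,-40],
    [0,0,-40],
    [-40,-28,0],
    [-40,-28,0],
    [-40,-28,0],
    [0,-48,0],
    [0,-48,0],
    [0,-48,0],
    [0,0,0],
  ],
  turn=[
    [0,0,0],
    [0,0,0],
    [0,0,0],
    [0,0,0],
    [0,0,0],
    [0,0,0],
    [0,0,0],
    [0,0,0],
    [0,0,0],
    [0,0,0],
  ],
)

```text
time: 11.45
tool_pos: [0.5244, 0.1122, 0.2538]
orientation: [-3.141, 0.003, -0.066]
force: [0.3, -0.5, -0.2]
gripper_width: 0.0853
grasp_force: 0.0
```

```bash
cat > meas.py <<'E'
from h import *
import sys
im,_=save('top',sys.argv[1])
a=im.min(2).astype(int).copy();m=(a>int(sys.argv[2]) if len(sys.argv)>2 else a>225).astype(np.uint8)
m[:, :355]=0;m[:,490:]=0;m[:170]=0;m[280:]=0
cs=cv2.findContours(m,cv2.RETR_EXTERNAL,cv2.CHAIN_APPROX_NONE)[0];c=max(cs,key=cv2.contourArea)
w=np.array([px2w('top',*p[0],.030)[:2] for p in c],np.float32);r=cv2.minAreaRect(w)
th=np.radians(-4.15);R=np.array([[np.cos(th),-np.sin(th)],[np.sin(th),np.cos(th)]])
print('rect',r,'stage mm',1000*R.T@(np.array(r[0])-[.5567,-.1247]),'yaw rel',(r[2]+4.15+45)%90-45)
s=manip.state();print(s['tool_pos'],s['orientation'])
cv2.imwrite('pics/c_'+sys.argv[1],cv2.resize(im[170:280,355:505,::-1],None,fx=5.3,fy=5.3,interpolation=cv2.INTER_CUBIC))
E
python3 meas.py top4.png
```

```text
rect ((0.5524194240570068, -0.09773468226194382), (0.12225133180618286, 0.08040916919708252), 85.60594177246094) stage mm [-6.22077434 26.58483887] yaw rel -0.24405822753905682
[0.52461664 0.11021143 0.2536804 ] [ 3.14096725  0.00329924 -0.06733596]
```

>>> arm_command(
  hand=[0,0,0,0,0,0,0,0,0,0],
  dp=[
    [-7.2,41,0],
    [-7.2,41,0],
    [-7.2,41,0],
    [-7.2,41,0],
    [-7.2,41,0],
    [0,0,0],
    [0,0,38],
    [0,0,38],
    [0,0,0],
    [0,0,0],
  ],
  turn=[
    [0,0,0],
    [0,0,0],
    [0,0,0],
    [0,0,0],
    [0,0,0],
    [0,0,0],
    [0,0,0],
    [0,0,0],
    [0,0,0],
    [0,0,0],
  ],
)

```text
time: 12.5
tool_pos: [0.4745, -0.094, 0.1784]
orientation: [-3.141, 0.003, -0.073]
force: [0.0, -0.8, 1.3]
gripper_width: 0.0853
grasp_force: 0.0
```

>>> arm_command(
  hand=[0,0,0,0,0,0,0,0,0,0],
  dp=[
    [5,0,0],
    [5,0,0],
    [3,0,0],
    [3,0,0],
    [3,0,0],
    [2,0,0],
    [0,0,0],
    [0,0,0],
    [-15,0,0],
    [0,0,0],
  ],
  turn=[
    [0,0,0],
    [0,0,0],
    [0,0,0],
    [0,0,0],
    [0,0,0],
    [0,0,0],
    [0,0,0],
    [0,0,0],
    [0,0,0],
    [0,0,0],
  ],
)

```text
time: 13.5
tool_pos: [0.48, -0.0942, 0.1782]
orientation: [-3.141, 0.0, -0.073]
force: [0.2, 0.3, -0.9]
gripper_width: 0.0857
grasp_force: 0.0
```

>>> arm_command(
  hand=[0,0,0,0,0,0,0,0],
  dp=[
    [0,0,-40],
    [0,0,-36],
    [10,-40,0],
    [10,-40,0],
    [10,-40,0],
    [10,-40,0],
    [10,-40,0],
    [0,0,0],
  ],
  turn=[
    [0,0,0],
    [0,0,0],
    [0,0,0],
    [0,0,0],
    [0,0,0],
    [0,0,0],
    [0,0,0],
    [0,0,0],
  ],
)

```text
time: 14.3
tool_pos: [0.5465, 0.1051, 0.2552]
orientation: [-3.14, -0.003, -0.068]
force: [-0.5, -0.1, 0.5]
gripper_width: 0.0855
grasp_force: 0.0
```

```bash
python3 meas.py top5.png
```

```text
rect ((0.5543134808540344, -0.09776454418897629), (0.12206122279167175, 0.08101953566074371), 85.67339324951172) stage mm [-4.3295227  26.69212406] yaw rel -0.17660675048827557
[0.54601203 0.10340584 0.25490055] [-3.14129066e+00 -1.69073594e-03 -6.89529281e-02]
```

View pics/c_top5.png

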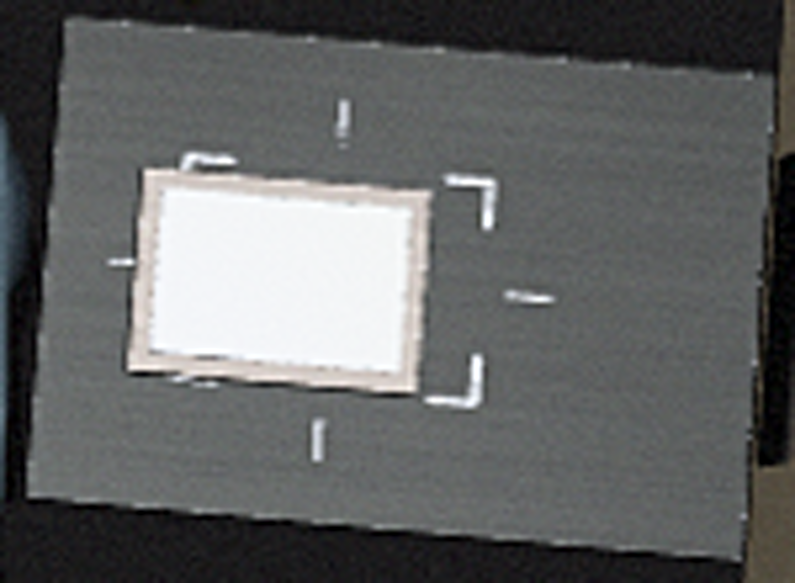

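The tile is square, but about 27 mm left and 4 mm near of centre. Next I'll push on its left short edge with the hand turned 90°.

>>> arm_command(
  hand=[0,0,0,0,0,0,0,0,0,0,0,0],
  dp=[
    [0,0,0],
    [0,0,0],
    [0,0,0],
    [0,0,0],
    [0,0,0],
    [0,0,0],
    [0,0,0],
    [0,0,0],
    [0,0,0],
    [0,0,0],
    [0,0,0],
    [0,0,0],
  ],
  turn=[
    [0,0,-0.1428],
    [0,0,-0.1428],
    [0,0,-0.1428],
    [0,0,-0.1428],
    [0,0,-0.1428],
    [0,0,-0.1428],
    [0,0,-0.1428],
    [0,0,-0.1428],
    [0,0,-0.1428],
    [0,0,-0.1428],
    [0,0,-0.1428],
    [0,0,0],
  ],
)

```text
time: 15.55
tool_pos: [0.5454, 0.1004, 0.2547]
orientation: [3.141, 0.0, 1.496]
force: [-0.2, -0.8, 0.8]
gripper_width: 0.0854
grasp_force: 0.0
```

>>> arm_command(
  hand=[0,0,0,0,0,0,0,0],
  dp=[
    [-33,8,0],
    [-33,8,0],
    [-33,7,0],
    [0,0,0],
    [0,0,38],
    [0,0,38],
    [0,0,0],
    [0,0,0],
  ],
  turn=[
    [0,0,0],
    [0,0,0],
    [0,0,0],
    [0,0,0],
    [0,0,0],
    [0,0,0],
    [0,0,0],
    [0,0,0],
  ],
)

```text
time: 16.35
tool_pos: [0.5608, 0.0012, 0.1787]
orientation: [-3.14, -0.0, 1.497]
force: [0.0, 0.0, 0.0]
gripper_width: 0.0854
grasp_force: 0.0
```

>>> arm_command(
  hand=[0,0,0,0,0,0,0,0,0,0,0],
  dp=[
    [-8,0,0],
    [-6,0,0],
    [-5,0,0],
    [-5,0,0],
    [-5,0,0],
    [-5,0,0],
    [-4,0,0],
    [-4,0,0],
    [-2,0,0],
    [-1,0,0],
    [0,0,0],
  ],
  turn=[
    [0,0,0],
    [0,0,0],
    [0,0,0],
    [0,0,0],
    [0,0,0],
    [0,0,0],
    [0,0,0],
    [0,0,0],
    [0,0,0],
    [0,0,0],
    [0,0,0],
  ],
)

```text
time: 17.45
tool_pos: [0.5582, -0.044, 0.1795]
orientation: [3.14, -0.0, 1.498]
force: [1.0, 4.4, 3.3]
gripper_width: 0.0856
grasp_force: 2.1
```

>>> arm_command(
  hand=[0,0,0,0,0,0,0,0],
  dp=[
    [20,0,0],
    [0,0,-38],
    [0,0,-38],
    [42,0,0],
    [42,0,0],
    [42,0,0],
    [0,0,0],
    [0,0,0],
  ],
  turn=[
    [0,0,0],
    [0,0,0],
    [0,0,0],
    [0,0,0],
    [0,0,0],
    [0,0,0],
    [0,0,0],
    [0,0,0],
  ],
)

```text
time: 18.25
tool_pos: [0.5681, 0.102, 0.2544]
orientation: [-3.141, 0.001, 1.5]
force: [-0.1, -0.2, -0.3]
gripper_width: 0.0856
grasp_force: 0.0
```

```bash
python3 meas.py top6.png; python3 - <<'E'
from h import *
# marks from unobscured picture top5: refine
f=lambda x,y,z:px2w('top',355+(x+.5)/5.3-.5,170+(y+.5)/5.3-.5,z)[:2]
print(np.mean([f(*p,.008) for p in[(182,153),(496,180),(480,405),(165,380)]],0))
E
```

```text
rect ((0.5517651438713074, -0.12355396151542664), (0.12120695412158966, 0.0804683193564415), 85.37223815917969) stage mm [-5.00485332  0.78590866] yaw rel -0.4777618408203068
[0.56819177 0.10124995 0.25438188] [-3.14108024e+00  9.54422957e-04  1.49858455e+00]
[ 0.55694031 -0.12497256]
```

View pics/c_top6.png

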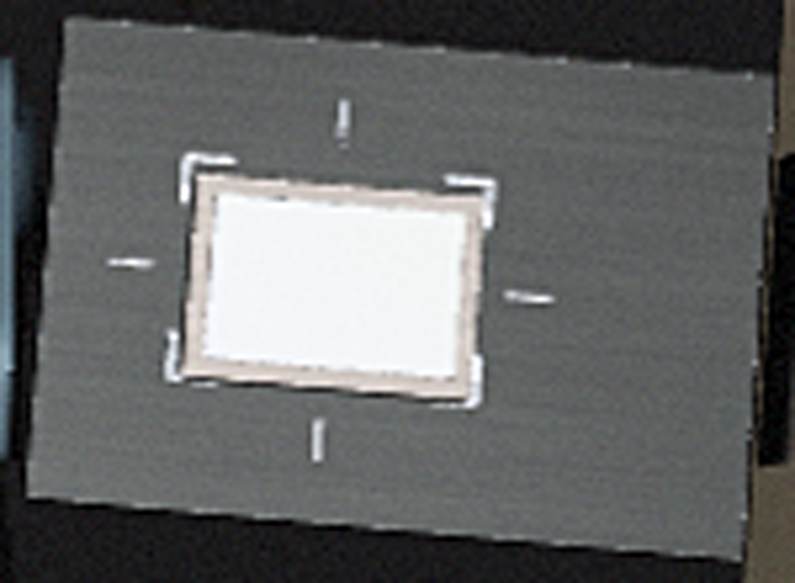

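Now it's laterally centred and square, and about 5 mm too near. One more near-edge tap should finish it.

>>> arm_command(
  hand=[0,0,0,0,0,0,0,0,0,0,0,0],
  dp=[
    [0,0,0],
    [0,0,0],
    [0,0,0],
    [0,0,0],
    [0,0,0],
    [0,0,0],
    [0,0,0],
    [0,0,0],
    [0,0,0],
    [0,0,0],
    [0,0,0],
    [0,0,0],
  ],
  turn=[
    [0,0,0.1428],
    [0,0,0.1428],
    [0,0,0.1428],
    [0,0,0.1428],
    [0,0,0.1428],
    [0,0,0.1428],
    [0,0,0.1428],
    [0,0,0.1428],
    [0,0,0.1428],
    [0,0,0.1428],
    [0,0,0.1428],
    [0,0,0],
  ],
)

```text
time: 19.5
tool_pos: [0.5684, 0.1001, 0.2545]
orientation: [3.141, 0.0, -0.074]
force: [0.4, -0.7, -1.1]
gripper_width: 0.0851
grasp_force: 0.0
```

>>> arm_command(
  hand=[0,0,0,0,0,0,0,0,0,0,0],
  dp=[
    [-30,0,0],
    [-30,0,0],
    [-3,45,0],
    [-3,45,0],
    [-4,45,0],
    [-4,45,0],
    [-4,45,0],
    [0,0,0],
    [0,0,38],
    [0,0,38],
    [0,0,0],
  ],
  turn=[
    [0,0,0],
    [0,0,0],
    [0,0,0],
    [0,0,0],
    [0,0,0],
    [0,0,0],
    [0,0,0],
    [0,0,0],
    [0,0,0],
    [0,0,0],
    [0,0,0],
  ],
)

```text
time: 20.6
tool_pos: [0.4714, -0.116, 0.174]
orientation: [-3.137, 0.011, -0.071]
force: [-1.4, 0.6, -0.2]
gripper_width: 0.0854
grasp_force: 0.0
```

>>> arm_command(
  hand=[0,0,0],
  dp=[
    [5,0,0],
    [0,0,0],
    [0,0,0],
  ],
  turn=[
    [0,0,0],
    [0,0,0],
    [0,0,0],
  ],
)

```text
time: 20.9
tool_pos: [0.4805, -0.1178, 0.1809]
orientation: [3.14, -0.004, -0.072]
force: [0.7, 0.4, -0.2]
gripper_width: 0.0853
grasp_force: 0.0
```

>>> arm_command(
  hand=[0,0,0,0,0,0,0,0,0,0],
  dp=[
    [0,0,3],
    [4,0,0],
    [3,0,0],
    [3,0,0],
    [3,0,0],
    [3,0,0],
    [2,0,0],
    [0,0,0],
    [0,0,0],
    [0,0,0],
  ],
  turn=[
    [0,0,0],
    [0,0,0],
    [0,0,0],
    [0,0,0],
    [0,0,0],
    [0,0,0],
    [0,0,0],
    [0,0,0],
    [0,0,0],
    [0,0,0],
  ],
)

```text
time: 21.9
tool_pos: [0.4969, -0.1186, 0.1754]
orientation: [-3.141, 0.001, -0.072]
force: [-2.1, 0.7, 1.5]
gripper_width: 0.0855
grasp_force: 1.5
```

>>> arm_command(
  hand=[0,0,0,0,0,0,0,0,0,0],
  dp=[
    [-18,0,0],
    [0,0,0],
    [0,0,-40],
    [0,0,-40],
    [8,-40,0],
    [8,-40,0],
    [8,-40,0],
    [8,-40,0],
    [8,-40,0],
    [0,0,0],
  ],
  turn=[
    [0,0,0],
    [0,0,0],
    [0,0,0],
    [0,0,0],
    [0,0,0],
    [0,0,0],
    [0,0,0],
    [0,0,0],
    [0,0,0],
    [0,0,0],
  ],
)

```text
time: 22.9
tool_pos: [0.5348, 0.0828, 0.2564]
orientation: [-3.14, -0.003, -0.068]
force: [-0.2, -0.8, 0.3]
gripper_width: 0.0854
grasp_force: 0.0
```

```bash
python3 meas.py top7.png
```

```text
rect ((0.5560193061828613, -0.12368810176849365), (0.12124516069889069, 0.07931991666555405), 85.75110626220703) stage mm [-0.75213794  0.9599847 ] yaw rel -0.09889373779296307
[0.5344579  0.08117408 0.25610262] [-3.14136571e+00 -2.07627595e-03 -6.88369236e-02]
```

View pics/c_top7.png

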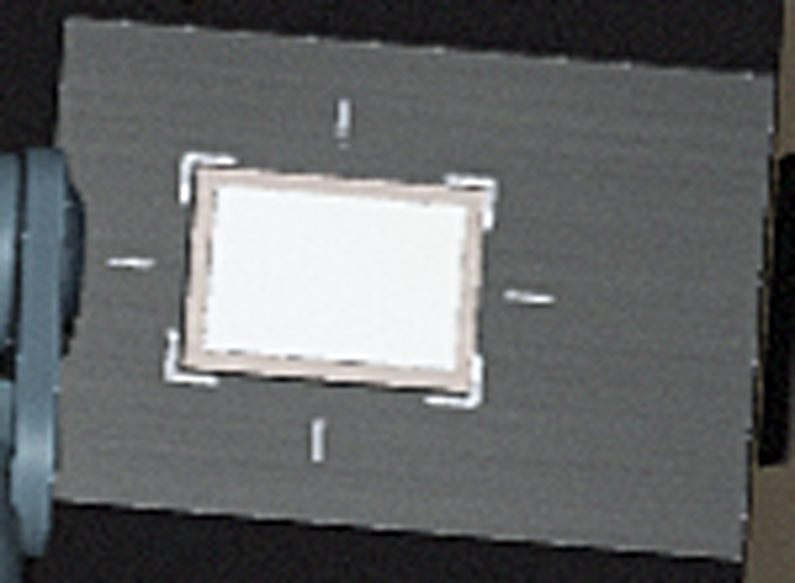

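```bash
python3 -c "
from h import *
print(order.hand_in())"
```

```text
the job is handed in; nothing more can be done
None
```

I handed the job in at about 23 s of the 64 s limit. By my last top-camera measurement the tile is about 1.2 mm off centre and square within 0.5°, after one far-edge push, one left-edge push and two near-edge pushes. The dial pointer is on the long index mark. No result came back, so I don't know how it was judged.

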